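Close and start the tube mixer

TASK

Start the tube mixer by touch alone: push its raised clear lid down until it is fully shut, then press down the raised half of the rocker switch so that it is fully on, and then press the large round start button all the way down and let it come back up. Leave the square key and the long bar key unpressed, do not press start before the power is on, never raise the lid any further, and do not lift or shift the jar, the tubes or anything else standing about.

Things in the scene. Friction and masses are not known exactly. Their poses are not given: they have to be found in the camera images.
- mixer: fixed benchtop tube mixer; white deck 220 (x) x 390 (y) mm, top 50 mm above the bench. Origin: centre of underside; x points from its front to its back, y to its left, z up. Left (centre 105 mm to +y): open chamber 170 x 150 mm, rim 60 mm above the deck, with lid. Right (centre 110 mm to -y): 2 x 2 block of black control modules, each 62 x 62 x 12 mm, 78 mm apart, in any arrangement
- lid (a joint): angle of the chamber's lid, rad: 0 fully shut on the rim, positive raised. It starts raised between 0.4 and 0.85, stays wherever it is left (stiff hinge) and swings shut when pushed down with about 2 to 6 N near its middle
- lid_hinge (a point): fixed point on the lid's hinge line (along the mixer's y), middle of the chamber's back rim, 110 mm above the bench; axes like the mixer's. The lid is a clear pane in a grey frame, 150 mm wide, 8 mm thick, reaching 172 mm from the hinge to the mixer's -x when shut; its front end is the one that rises. Shut, its upper face is 7 to 8 mm above the hinge line
- lid_front (a point): middle of the lid's front edge, on its upper face; moves with the lid
- rocker (a joint): angle of the power rocker, rad: 0 off, 0.44 fully on; starts within 0.05 of off and stays where it is left (friction, about 4 N at 16 mm from the pivot). Off: the half on the mixer's +x (back) side is raised; pressing that half down turns it on and the other half rises
- rocker_pivot (a point): fixed point at the valley of the rocker's V-shaped top, on its pivot, 23 mm above the deck; axes like the mixer's. The rocker is 46 mm long along the mixer's x, 24 mm wide: two flat halves, the one that is down lies level with the pivot, the raised one slopes up at 0.44 rad. Its housing's top is 11 mm below the pivot
- rocker_raised (a point): point on the upper face of the +x half of the rocker, 16 mm from the pivot; moves with the rocker
- start (a joint): travel of the round start button, m. Keys rest at 0 and read up to 0.007 m when fully down; a spring brings them back (first yields at about 1.5 N, bottoms at about 5 N).
- start_top (a point): centre of the top of the round start button (34 mm across, flat, top 24 mm above the deck at rest); moves with it
- square (a joint): travel of the square key (28 x 28 mm, same height), not to be pressed. Keys rest at 0 and read up to 0.007 m when fully down; a spring brings them back (first yields at about 1.5 N, bottoms at about 5 N).
- square_top (a point): centre of the top of the square key
- bar (a joint): travel of the long bar key (16 x 50 mm, same height), not to be pressed. Keys rest at 0 and read up to 0.007 m when fully down; a spring brings them back (first yields at about 1.5 N, bottoms at about 5 N).
- bar_top (a point): centre of the top of the long bar key
- jar: small white-capped specimen jar, 34 mm across, 45 mm tall, standing on the mixer's deck between lid and controls. Leave alone; origin: centre of its underside
- tube_stand: one short capped sample tube in a round foot (32 mm across, 58 mm tall overall), standing on the mixer's deck between lid and controls. Leave alone; origin: centre of its underside
- rack: green rack full of capped tubes, 200 x 90 x 90 mm, on the bench beside the mixer. Leave alone; origin: centre of its underside
- trays: stack of five black trays, 130 x 100 x 90 mm, on the bench. Leave alone; origin: centre of its underside
- timer: flat white bench timer, 65 x 65 x 20 mm, on the bench. Leave alone; origin: centre of its underside
- marker: marker pen, 143 mm long, 15 mm thick, lying on the bench. Leave alone; origin: centre of its underside
- bottle: reagent bottle, 50 mm across, 90 mm tall, on the bench. Leave alone; origin: centre of its underside

How it is judged:
By the outcome, as a careful person would: the job done as asked, in the order asked, and still so for the second after the job is handed in, with the robot touching nothing.
It also fails if it takes over 43 s, if anything falls off the work surface, if the arm or the gripper's body presses on something with over 40 N, if the wrist force passes 120 N, or if a joint passes its speed limit or range.

ROBOT

A 6-joint arm with a two-finger parallel gripper is mounted at the origin on the work surface. World frame = base frame: x ahead of the robot, y to its left, z up, the work surface at z = 0. Lengths are in m, angles in rad, forces in N, time in s.
With the tool pointing down it reaches from about 0.4 to 0.825 m from the base axis. Payload 7 kg.
Tool frame: the origin (TCP) lies midway between the tips of the shut fingers; the grasp point (between the pads) lies 19 mm behind it; z points along the fingers, y is the line along which they close (so a half turn about z gives the same grasp; the last joint's range is limited). The gripper opens to 88 mm and grips with 3 to 60 N. Pads are 19 mm wide; open, the fingers measure 130 mm over their backs; the gripper's body (78 mm by 193 mm) begins 47 mm behind the grasp point.
Start: joints at [-0.944, 0.359, 0.012, 0, -1.224, -0.288], TCP at [0.224, -0.637, 0.203] pointing down, gripper open.
Joint ranges: [-3.07, 3.07], [-1.43, 2.12], [-1.02, 1.25], [-3.03, 1.67], [-3.05, -0], [-3.03, 3.03]. Speed limits (rad/s): [2.39, 2.39, 3.01, 3.14, 3.14, 3.14].

INTERFACE

Orientations are given as [roll, pitch, yaw] about the fixed x, y, z axes, in that order (R = Rz(yaw) Ry(pitch) Rx(roll)).
In Python, from station import arm, grab_frame, camera_params, spot_in gives the robot as it stands.
- The arm moves only by the shell command python3 -m jog 'ROWS' [FORCE]. ROWS is JSON, a list that holds one entry, the list of rows, each a list of 7 numbers: the shift along the tool's x, y, z in mm, then the turn, a rotation vector about the tool's x, y, z in rad, then the finger opening in mm, from 0 to 87.6. In form: [[[x, y, z, wx, wy, wz, fingers], ...]]. A call has 1 to 20 rows; each row is the pose to reach, as a shift and turn from the pose commanded when the call began, along the tool's axes at that moment; what a row does not reach only later rows make up. A row lasts 1/8 s, in which the tool goes at most 62.5 mm and 10.7 degrees, less where a joint would pass 70% of its speed; a pose out of reach is approached as far as the arm can. A call with a gripper value outside its range is refused whole. The fingers move at their own pace and stop on an object; FORCE is the grip in N (left out, the last holds). Time passes only in rows, so rows that repeat a pose let the fingers close. It gives the time, the measured TCP pose, the force, the opening and the grip force at its end, in the units of the state.
- arm.get_state(): the state, without advancing time (a new reading comes with each control period).
- grab_frame(name): name is "scene" or "top" or "wrist"; returns (picture, depth): 400x640x3 uint8, blue, green, red; 400x640 float32, m along the optical axis (not along the pixel's ray), 0 where there is no reading.
- camera_params(name): a dict with "mtx" (3x3 intrinsics, pixels), "R" (3x3) and "t" (3): a world point X has camera coordinates R X + t. Camera axes: x right, y down, z forward; pixel columns grow to the right and rows downward; lengths in m; the calibration is good to about 2 mm. The wrist camera is an equidistant fisheye: a pixel r from the principal point sees the ray r / f radians off the axis. A picture is of the moment at which its call begins: read the wrist's pose just before it. camera_params takes no time and is no camera call; for the wrist camera it gives the pose at the moment of the call.
- arm.job_done(): hands the job in; it is judged then, once.
Trained networks look in the newest picture that a camera, given by its name, has taken for a name from the list of things; names that differ only in an ending like _2 or _b are one class to them, and where a whole thing is asked for, a point or a joint stands for the part that bears it (a point fixed in the world has none). Each returns a list of dicts, best first, with "confidence" (0 to 1); they miss things now and then, are a little off and sometimes report something else, mostly with a low value. They report only what shows in the picture. A call takes as long as a camera call.
- spot_in(query, camera): "uv" ([column, row] in pixels, amid what is visible of it).
The state is a dict: "t": time; "q": joint angles; "qd": joint speeds; "joint_efforts": joint torques, N m; "eef_pos": TCP position; "ee_rot": TCP orientation; "force": force on the tool from outside, world axes, zero at the start; "moment": the same for the moment, N m; "width": finger opening in m; "gripper_force": force on a finger pad.
Only numpy, scipy, OpenCV 4.12 (cv2) and the standard library are available. Lean on these libraries where they do the work, as an engineer would, in place of code of your own. Each camera call takes 0.05 s, during which the arm holds its last target. There are 200 camera calls.

## Working session

There is one attempt and no reset: what is moved stays moved. The work goes in short steps, Python scripts to look and compute and a shell command to move; the robot and the scene stay as the last step left them, time stands still between calls to the robot, and variables do not carry over. Pictures are saved under pics/ and viewed, at most 10 in all, crops included, and the job is handed in when it is done.

```bash
mkdir -p pics; cat > h.py <<'E'
import numpy as np, cv2
from station import arm, grab_frame, camera_params, spot_in
def world(cam,uv,d):
    p=camera_params(cam);K=np.array(p["mtx"]);R=np.array(p["R"]);t=np.array(p["t"]).ravel()
    c=np.linalg.inv(K)@np.array([uv[0],uv[1],1.])*d
    return R.T@(c-t)
def cloud(cam,D):
    v,u=np.mgrid[0:400:1,0:640:1]
    p=camera_params(cam);K=np.array(p["mtx"]);R=np.array(p["R"]);t=np.array(p["t"]).ravel()
    c=np.stack([(u-K[0,2])/K[0,0]*D,(v-K[1,2])/K[1,1]*D,D],-1)
    return (c-t)@R
E
python3 - <<'E'
from h import *
s=arm.get_state();print(s["t"],s["eef_pos"],s["ee_rot"])
for c in("top","scene"):
    im,D=grab_frame(c);cv2.imwrite(f"pics/{c}0.png",im);np.savez(f"pics/{c}0.npz",im=im,D=D)
    W=cloud(c,D)
    for n in["mixer","lid","rocker","start","square","bar","lid_front","rocker_raised","start_top","jar","tube_stand"]:
        for r in spot_in(n,c)[:2]:
            u,v=np.round(r["uv"]).astype(int)
            print(c,n,(u,v),round(r["confidence"],2),W[v,u].round(3) if D[v,u]>0 else None)
E
```

```text
0.0 [ 0.22417973 -0.63613155  0.20251892] [ 3.13995089e+00 -8.88226895e-05 -2.80291383e+00]
top mixer (np.int64(288), np.int64(183)) 0.85 [0.485 0.087 0.207]
top mixer (np.int64(199), np.int64(148)) 0.59 [0.642 0.396 0.069]
top lid (np.int64(260), np.int64(177)) 0.6 [0.514 0.177 0.172]
top start (np.int64(315), np.int64(162)) 0.67 [0.579 0.007 0.072]
top square (np.int64(322), np.int64(186)) 0.39 [ 0.498 -0.014  0.072]
top square (np.int64(293), np.int64(161)) 0.21 [0.579 0.078 0.1  ]
top bar (np.int64(196), np.int64(201)) 0.71 [0.464 0.409 0.052]
top bar (np.int64(338), np.int64(160)) 0.62 [ 0.584 -0.07   0.069]
top lid_front (np.int64(260), np.int64(177)) 0.61 [0.514 0.177 0.172]
top lid_front (np.int64(447), np.int64(178)) 0.35 [ 0.507 -0.42   0.09 ]
top start_top (np.int64(317), np.int64(163)) 0.49 [0.577 0.001 0.065]
top tube_stand (np.int64(300), np.int64(189)) 0.42 [0.491 0.059 0.066]
scene mixer (np.int64(376), np.int64(191)) 0.9 [0.536 0.094 0.077]
scene lid (np.int64(388), np.int64(148)) 0.95 [0.518 0.168 0.168]
scene lid (np.int64(232), np.int64(354)) 0.19 [ 0.524 -0.438  0.086]
scene rocker (np.int64(332), np.int64(233)) 0.58 [ 0.516 -0.085  0.073]
scene start (np.int64(387), np.int64(152)) 0.24 [0.524 0.153 0.168]
scene square (np.int64(457), np.int64(158)) 0.37 [0.659 0.374 0.05 ]
scene bar (np.int64(344), np.int64(130)) 0.64 [0.283 0.328 0.01 ]
scene lid_front (np.int64(388), np.int64(151)) 0.85 [0.523 0.16  0.166]
scene rocker_raised (np.int64(330), np.int64(235)) 0.65 [ 0.515 -0.092  0.071]
scene start_top (np.int64(369), np.int64(222)) 0.46 [ 0.573 -0.004  0.074]
scene jar (np.int64(390), np.int64(206)) 0.8 [0.595 0.061 0.088]
scene tube_stand (np.int64(353), np.int64(199)) 0.69 [0.496 0.045 0.063]
```

```bash
python3 - <<'E'
import cv2,numpy as np
a=cv2.imread("pics/top0.png")[100:250,180:380];b=cv2.imread("pics/scene0.png")[90:290,270:490]
a=cv2.resize(a,(800,600),interpolation=2);cv2.imwrite("pics/a.png",a)
b=cv2.resize(b,(660,600),interpolation=2);cv2.imwrite("pics/b.png",b)
E
```

```text
(no output)
```

View pics/a.png

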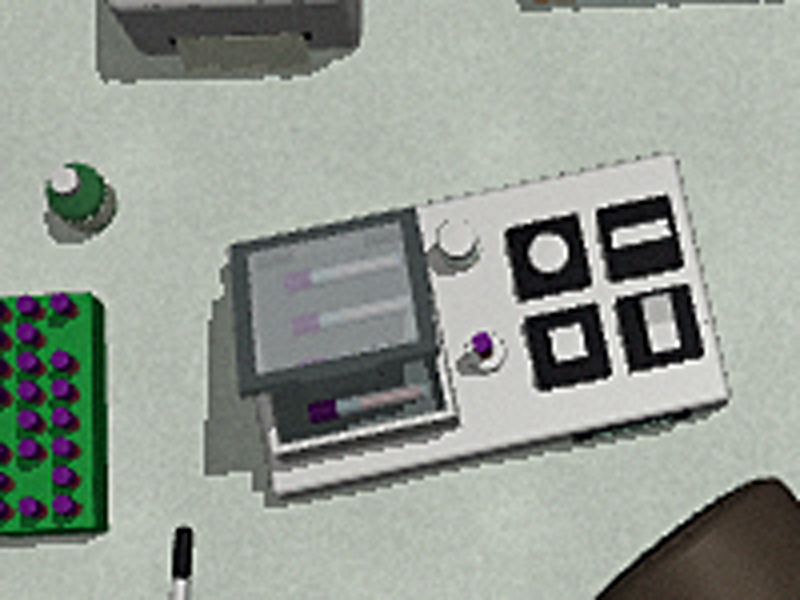

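View pics/b.png

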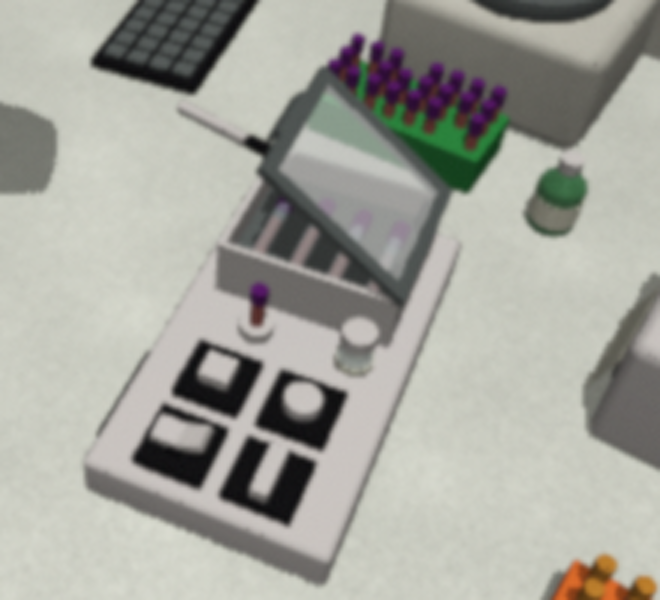

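The views agree. In the top crop the round button is at (549,253), the bar at (640,230), the square at (570,343) and the rocker at (662,322). The jar (457,240) and tube (483,345) stand between the lid and the controls. The lid is raised, with its front edge toward the robot (-x). Next I fit the mixer pose.

```bash
cat > fit.py <<'E'
from h import *
from scipy.optimize import least_squares
z=np.load("pics/top0.npz");im=z["im"];D=z["D"];W=cloud("top",D)
v,u=np.mgrid[0:400,0:640]
g=im.max(2).astype(int)
# black modules: threshold in crop, project onto z=0.062
p=camera_params("top");K=np.array(p["mtx"]);R=np.array(p["R"]);t=np.array(p["t"]).ravel()
C=-R.T@t;print("cam",C.round(3))
def onz(uv,z):
    r=R.T@np.linalg.inv(K)@np.array([uv[0],uv[1],1.]);return C+r*(z-C[2])/r[2]
m=((g<60)&(u>304)&(u<358)&(v>145)&(v<202)).astype(np.uint8)
cs,_=cv2.findContours(m,cv2.RETR_EXTERNAL,2)
cen=[]
for c in cs:
    if cv2.contourArea(c)<150: continue
    P=np.array([onz(q,.062)[:2] for q in c[:,0]]).astype(np.float32)
    r=cv2.minAreaRect(P*1000);print(np.round(r[0],1),np.round(r[1],1),round(r[2],1));cen.append(np.array(r[0])/1000)
cen=np.array(cen)
off=np.array([[sx*.039,-.11+sy*.039] for sx in(1,-1) for sy in(1,-1)])
def pose(q):
    c,s=np.cos(q[2]),np.sin(q[2]);return q[:2]+off@np.array([[c,s],[-s,c]])
def res(q):
    P=pose(q);return np.array([P[np.argmin(((P-c)**2).sum(1))]-c for c in cen]).ravel()
y0=0.2
s=least_squares(res,[cen[:,0].mean()-np.sin(y0)*.11,cen[:,1].mean()+.11*np.cos(y0),y0]);print("pose",s.x.round(4),"res",np.abs(s.fun).max())
q=s.x
c,sn=np.cos(q[2]),np.sin(q[2]);M=np.array([[c,-sn],[sn,c]])
print("modules",[ (o.round(3),(q[:2]+M@o).round(4)) for o in off])
# all points in mixer frame
for cam in("top","scene"):
    Wc=cloud(cam,np.load(f"pics/{cam}0.npz")["D"]);L=np.concatenate([(Wc[...,:2]-q[:2])@M,Wc[...,2:]],-1).reshape(-1,3)
    d=L[(abs(L[:,2]-.05)<.006)&(abs(L[:,0])<.14)&(abs(L[:,1])<.22)]
    print(cam,"deck extents",np.percentile(d,[.5,99.5],axis=0).round(3),"z med",np.median(d[:,2]))
    l=L[(L[:,2]>.122)&(L[:,0]>-.16)&(L[:,0]<.11)&(L[:,1]>.02)&(L[:,1]<.2)]
    k=np.polyfit(l[:,0],l[:,2],1);print("lid slope",np.arctan(k[0]),"z at x=.085",np.polyval(k,.085),len(l),"ext",np.percentile(l,[1,99],axis=0).round(3),"rms",np.std(l[:,2]-np.polyval(k,l[:,0])))
    for n,cx,cy in[("a",.039,-.071),("b",.039,-.149),("c",-.039,-.071),("d",-.039,-.149)]:
        b=L[(abs(L[:,0]-cx)<.028)&(abs(L[:,1]-cy)<.028)&(L[:,2]>.068)];print(n,len(b),b.mean(0).round(4),np.percentile(b,[3,97],axis=0).round(3))
E
python3 fit.py
```

```text
cam [ 0.195 -0.03   1.674]
[498.5 -11.5] [61.5 61.6] 10.4
[512.1 -88.1] [62.2 62.3] 9.6
[575.    2.4] [62.1 61.8] 10.5
[588.8 -74.2] [61.7 62.1] 9.6
pose [0.5241 0.0654 0.1782] res 0.00021279507260157926
modules [(array([ 0.039, -0.071]), array([0.5751, 0.0024])), (array([ 0.039, -0.149]), array([ 0.5889, -0.0743])), (array([-0.039, -0.071]), array([ 0.4983, -0.0114])), (array([-0.039, -0.149]), array([ 0.5122, -0.0882]))]
top deck extents [[-0.11  -0.194  0.044]
 [ 0.109  0.191  0.056]] z med 0.04953429188056389
lid slope -0.6087451759656286 z at x=.085 0.12051976854284256 1843 ext [[-0.06   0.028  0.123]
 [ 0.082  0.18   0.22 ]] rms 0.003578302617046052
a 81 [ 0.0388 -0.0712  0.073 ] [[ 0.021 -0.087  0.068]
 [ 0.056 -0.051  0.08 ]]
b 78 [ 0.0396 -0.15    0.0733] [[ 0.024 -0.173  0.068]
 [ 0.055 -0.126  0.079]]
c 71 [-0.0387 -0.072   0.0741] [[-0.053 -0.086  0.069]
 [-0.025 -0.059  0.081]]
d 107 [-0.0372 -0.1496  0.0751] [[-0.059 -0.162  0.068]
 [-0.016 -0.138  0.083]]
scene deck extents [[-0.107 -0.198  0.044]
 [ 0.109  0.177  0.056]] z med 0.048028946536347344
lid slope -0.6181940114711284 z at x=.085 0.11704619084785717 2472 ext [[-0.056  0.024  0.123]
 [ 0.078  0.176  0.216]] rms 0.002262185515360018
a 118 [ 0.0403 -0.076   0.0719] [[ 0.026 -0.091  0.069]
 [ 0.054 -0.06   0.075]]
b 118 [ 0.04   -0.1531  0.0715] [[ 0.033 -0.176  0.069]
 [ 0.047 -0.13   0.074]]
c 98 [-0.038  -0.0761  0.0717] [[-0.051 -0.088  0.069]
 [-0.025 -0.062  0.074]]
d 168 [-0.0372 -0.1538  0.0736] [[-0.059 -0.165  0.069]
 [-0.016 -0.141  0.081]]
```

```bash
cat > to.py <<'E'
# usage: to.py mx my z ... -> tool-frame shift (mm) and yaw turn for mixer-frame targets
import sys; from h import *
from scipy.spatial.transform import Rotation as Ro
q=[.5241,.0654,.1782];c,s=np.cos(q[2]),np.sin(q[2])
st=arm.get_state();T=Ro.from_euler("xyz",st["ee_rot"]);P=np.array(st["eef_pos"])
print("t",st["t"],"mix",np.array([[c,s],[-s,c]])@(P[:2]-q[:2]),P[2],"F",np.round(st["force"],2))
G=Ro.from_euler("xyz",[np.pi,0,q[2]-np.pi])
print("turn",(T.inv()*G).as_rotvec().round(3))
a=np.array(sys.argv[1:],float).reshape(-1,3)
for m in a:
    w=np.array([q[0]+c*m[0]-s*m[1],q[1]+s*m[0]+c*m[1],m[2]])
    print(m,"world",w.round(3),"tool mm",(T.inv().apply(w-P)*1000).round(1))
E
python3 to.py -0.035 -0.42 .28 -0.035 .105 .28 -.035 .105 .225
```

```text
t 1.2 mix [-0.4194576  -0.63776005] 0.20344688013521614 F [-1.11 -0.58 -0.4 ]
turn [-0.     0.     0.161]
[-0.035 -0.42   0.28 ] world [ 0.564 -0.354  0.28 ] tool mm [-414.3  153.5  -76.5]
[-0.035  0.105  0.28 ] world [0.471 0.163 0.28 ] tool mm [-498.3  671.7  -76.5]
[-0.035  0.105  0.225] world [0.471 0.163 0.225] tool mm [-498.3  671.7  -21.5]
```

```bash
python3 -m jog '[[[0,0,-60,0,0,0,0],[-100,40,-77,0,0,0.1,0],[-160,60,-77,0,0,0.16,0],[-220,80,-77,0,0,0.16,0],[-280,105,-77,0,0,0.16,0],[-340,130,-77,0,0,0.16,0],[-400,150,-77,0,0,0.16,0],[-414,200,-77,0,0,0.16,0],[-424,260,-77,0,0,0.16,0],[-434,320,-77,0,0,0.16,0],[-444,380,-77,0,0,0.16,0],[-454,440,-77,0,0,0.16,0],[-464,500,-77,0,0,0.16,0],[-474,560,-77,0,0,0.16,0],[-484,620,-77,0,0,0.16,0],[-498,672,-77,0,0,0.16,0],[-498,672,-77,0,0,0.16,0],[-498,672,-22,0,0,0.16,0],[-498,672,-22,0,0,0.16,0],[-498,672,-22,0,0,0.16,0]]]' 20; python3 to.py -.035 .105 .2 -.035 .105 .118
```

```text
t: 3.7
eef_pos: [0.4716, 0.1624, 0.2272]
ee_rot: [-3.141, 0.002, -2.963]
force: [0.5, -0.6, 1.3]
width: 0.0006
gripper_force: 0.0
t 3.7 mix [-0.03443959  0.10472157] 0.22720567569122596 F [ 0.5  -0.65  1.32]
turn [-0.     0.002  0.   ]
[-0.035  0.105  0.2  ] world [0.471 0.163 0.2  ] tool mm [ 0.6  0.3 27.2]
[-0.035  0.105  0.118] world [0.471 0.163 0.118] tool mm [  0.7   0.3 109.2]
```

Now the lid goes down in steady steps, stopping a little short so I can check the force.

```bash
python3 -m jog '[[[0,0,12,0,0,0,0],[0,0,20,0,0,0,0],[0,0,28,0,0,0,0],[0,0,36,0,0,0,0],[0,0,44,0,0,0,0],[0,0,52,0,0,0,0],[0,0,60,0,0,0,0],[0,0,68,0,0,0,0],[0,0,76,0,0,0,0],[0,0,84,0,0,0,0],[0,0,92,0,0,0,0],[0,0,98,0,0,0,0],[0,0,102,0,0,0,0],[0,0,105,0,0,0,0]]]'
```

```text
t: 5.45
eef_pos: [0.4707, 0.1627, 0.1203]
ee_rot: [-3.142, -0.0, -2.963]
force: [-0.8, 0.4, 1.6]
width: 0.0006
gripper_force: 0.6
```

```bash
python3 -m jog '[[[0,0,2,0,0,0,0],[0,0,4,0,0,0,0],[0,0,4,0,0,0,0],[0,0,4,0,0,0,0]]]'
```

```text
t: 5.95
eef_pos: [0.4708, 0.1628, 0.1165]
ee_rot: [3.141, 0.0, -2.963]
force: [-0.0, -0.7, 0.2]
width: 0.0007
gripper_force: 0.0
```

```bash
python3 -m jog '[[[0,0,1.5,0,0,0,0],[0,0,1.5,0,0,0,0],[0,0,1.5,0,0,0,0]]]'; python3 - <<'E'
from h import *
im,D=grab_frame("scene");cv2.imwrite("pics/c.png",cv2.resize(im[60:290,250:500],(650,598),interpolation=2))
E
```

```text
t: 6.32
eef_pos: [0.4707, 0.1627, 0.115]
ee_rot: [3.142, 0.0, -2.963]
force: [-0.6, 0.1, 0.1]
width: 0.001
gripper_force: 0.1
```

View pics/c.png

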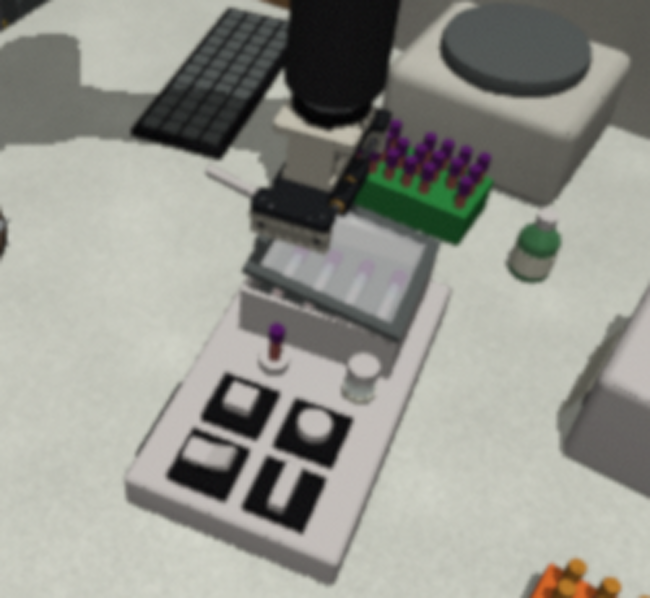

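The lid has come down a lot but a gap still shows at its front, around (260,280). I measure its slope.

```bash
cat > lid.py <<'E'
from h import *
q=np.array([.5241,.0654,.1782]);c,s=np.cos(q[2]),np.sin(q[2]);M=np.array([[c,-s],[s,c]])
for cam in("scene","top"):
    W=cloud(cam,grab_frame(cam)[1]);L=np.concatenate([(W[...,:2]-q[:2])@M,W[...,2:]],-1).reshape(-1,3)
    for lo,hi in((.03,.06),(.06,.15),(.15,.18)):
        print(cam,lo,end=": ")
        for x in np.arange(-.11,.09,.02):
            l=L[(abs(L[:,0]-x)<.01)&(L[:,1]>lo)&(L[:,1]<hi)&(L[:,2]>.09)];print(round(x,2),len(l),np.median(l[:,2]).round(3) if len(l) else "-",end=" | ")
        print()
print(np.round(arm.get_state()["force"],2))
E
python3 lid.py
```

```text
scene 0.03: -0.11 0 - | -0.09 20 0.125 | -0.07 114 0.141 | -0.05 756 0.419 | -0.03 1156 0.436 | -0.01 341 0.296 | 0.01 77 0.128 | 0.03 64 0.123 | 0.05 65 0.121 | 0.07 62 0.119 | 
scene 0.06: -0.11 9 0.505 | -0.09 53 0.5 | -0.07 599 0.431 | -0.05 479 0.388 | -0.03 292 0.318 | -0.01 1520 0.395 | 0.01 1261 0.432 | 0.03 181 0.124 | 0.05 178 0.121 | 0.07 180 0.118 | 
scene 0.15: -0.11 1 0.497 | -0.09 0 - | -0.07 0 - | -0.05 0 - | -0.03 2 0.132 | -0.01 96 0.218 | 0.01 56 0.128 | 0.03 51 0.124 | 0.05 51 0.121 | 0.07 53 0.118 | 
top 0.03: -0.11 0 - | -0.09 37 0.111 | -0.07 95 0.146 | -0.05 146 0.248 | -0.03 113 0.251 | -0.01 58 0.247 | 0.01 6 0.245 | 0.03 36 0.125 | 0.05 56 0.123 | 0.07 55 0.12 | 
top 0.06: -0.11 74 0.531 | -0.09 486 0.528 | -0.07 979 0.418 | -0.05 477 0.578 | -0.03 346 0.579 | -0.01 310 0.579 | 0.01 103 0.577 | 0.03 11 0.124 | 0.05 25 0.122 | 0.07 41 0.12 | 
top 0.15: -0.11 141 0.547 | -0.09 155 0.557 | -0.07 205 0.559 | -0.05 142 0.555 | -0.03 63 0.547 | -0.01 1 0.133 | 0.01 0 - | 0.03 0 - | 0.05 0 - | 0.07 0 - | 
[-0.39 -0.57 -0.68]
```

```bash
python3 - <<'E'
from h import *
st=arm.get_state();P=np.array(st["eef_pos"])
for c in("scene","top"):
    p=camera_params(c);x=np.array(p["mtx"])@(np.array(p["R"])@P+np.array(p["t"]).ravel());print(c,x[:2]/x[2])
a,_=grab_frame("scene");w,_=grab_frame("wrist")
u,v=360,150
cv2.imwrite("pics/d.png",np.hstack([cv2.resize(a[110:200,320:440],(400,300),interpolation=2),cv2.resize(w,(400,300))]))
E
```

```text
scene [369.40267298 156.59734532]
top [267.08425762 193.54336903]
```

View pics/d.png

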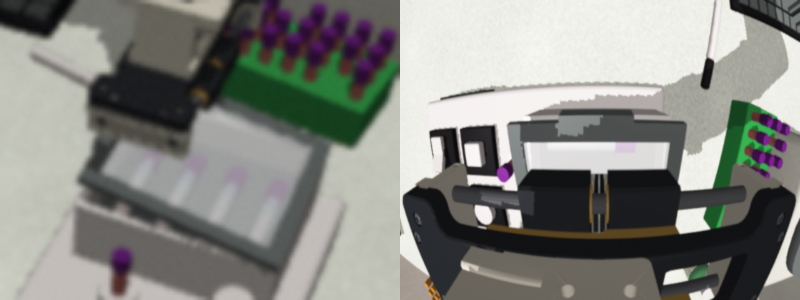

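The lid still stands at about 0.14 rad with almost no force on the tool. I push 5 mm further and check whether the slope follows.

```bash
python3 -m jog '[[[0,0,2,0,0,0,0],[0,0,4,0,0,0,0],[0,0,5,0,0,0,0],[0,0,5,0,0,0,0]]]'; python3 lid.py | grep -v "top"|cut -c1-20,100-400
```

```text
t: 7.08
eef_pos: [0.4706, 0.1627, 0.1098]
ee_rot: [-3.141, -0.0, -2.963]
force: [-0.4, 0.4, -0.5]
width: 0.0005
gripper_force: 0.0
scene 0.03: -0.11 0 01 357 0.292 | 0.01 75 0.124 | 0.03 64 0.122 | 0.05 62 0.12 | 0.07 63 0.118 | 
scene 0.06: -0.11 17 -0.01 1511 0.392 | 0.01 1281 0.429 | 0.03 174 0.122 | 0.05 178 0.119 | 0.07 174 0.117 | 
scene 0.15: -0.11 1 01 58 0.125 | 0.03 49 0.121 | 0.05 55 0.12 | 0.07 52 0.117 | 
[-1.11  0.01  0.79]
```

The lid follows the tool, so contact is about 18 mm behind the nominal TCP. I carry on down until the force rises.

```bash
python3 -m jog '[[[0,0,2,0,0,0,0],[0,0,4,0,0,0,0],[0,0,6,0,0,0,0],[0,0,7,0,0,0,0],[0,0,8,0,0,0,0],[0,0,8,0,0,0,0]]]'; python3 lid.py | grep -v "top"|cut -c1-20,100-400
```

```text
t: 7.92
eef_pos: [0.4707, 0.1627, 0.1019]
ee_rot: [3.142, 0.0, -2.963]
force: [-0.1, -0.2, -0.2]
width: 0.001
gripper_force: 0.0
scene 0.03: -0.11 0 1 339 0.283 | 0.01 75 0.12 | 0.03 60 0.118 | 0.05 59 0.117 | 0.07 61 0.116 | 
scene 0.06: -0.11 240.01 1542 0.391 | 0.01 1286 0.431 | 0.03 172 0.118 | 0.05 176 0.117 | 0.07 180 0.116 | 
scene 0.15: -0.11 5 1 0.12 | 0.03 53 0.118 | 0.05 53 0.117 | 0.07 53 0.116 | 
[-0.44 -0.78 -0.03]
```

```bash
for i in 1; do python3 -m jog '[[[0,0,1.5,0,0,0,0],[0,0,3,0,0,0,0],[0,0,3,0,0,0,0]]]' | grep -E "eef|force"; done; python3 -m jog '[[[0,0,1,0,0,0,0],[0,0,2,0,0,0,0]]]'| grep -E "eef|force"; python3 lid.py | grep -v "top"|cut -c1-20,100-400
```

```text
eef_pos: [0.4707, 0.1627, 0.0988]
force: [-0.5, 0.9, 0.8]
gripper_force: 0.0
eef_pos: [0.4706, 0.1627, 0.0969]
force: [-1.3, -0.1, 1.3]
gripper_force: 0.6
scene 0.03: -0.11 0 352 0.282 | 0.01 70 0.117 | 0.03 57 0.116 | 0.05 64 0.116 | 0.07 63 0.116 | 
scene 0.06: -0.11 36-0.01 1547 0.387 | 0.01 1315 0.43 | 0.03 175 0.116 | 0.05 174 0.116 | 0.07 174 0.116 | 
scene 0.15: -0.11 2 6 0.117 | 0.03 50 0.117 | 0.05 50 0.116 | 0.07 51 0.116 | 
[ 0.35  0.25 -0.14]
```

```bash
for i in 1; do python3 -m jog '[[[0,0,1,0,0,0,0],[0,0,1,0,0,0,0]]]' | grep -E "eef|^force"; python3 -m jog '[[[0,0,1,0,0,0,0],[0,0,1,0,0,0,0]]]'| grep -E "eef|^force";python3 -c "
from h import *
s=arm.get_state();print(s['force'],s['moment'],s['joint_efforts'])"; done; python3 lid.py | cut -c1-20,100-400
```

```text
eef_pos: [0.4707, 0.1627, 0.0959]
force: [-0.7, 1.1, 0.2]
eef_pos: [0.4707, 0.1627, 0.0949]
force: [0.0, 0.1, 0.4]
[0.01824306 0.05209308 0.42252775] [0.03137182 0.0012178  0.0497412 ] [ 6.32243333e-03 -3.79402649e+01  2.39142108e+01  5.65912619e+00
 -7.82858790e-02 -5.48857122e-05]
scene 0.03: -0.11 0  355 0.279 | 0.01 71 0.116 | 0.03 60 0.115 | 0.05 62 0.116 | 0.07 67 0.116 | 
scene 0.06: -0.11 40 -0.01 1542 0.389 | 0.01 1321 0.428 | 0.03 169 0.115 | 0.05 167 0.115 | 0.07 173 0.115 | 
scene 0.15: -0.11 5 0 0.116 | 0.03 52 0.116 | 0.05 54 0.115 | 0.07 51 0.116 | 
top 0.03: -0.11 0 - 7 0.227 | 0.01 8 0.175 | 0.03 44 0.117 | 0.05 53 0.116 | 0.07 56 0.117 | 
top 0.06: -0.11 69 00.01 290 0.558 | 0.01 105 0.557 | 0.03 11 0.115 | 0.05 30 0.117 | 0.07 45 0.118 | 
top 0.15: -0.11 137 -0.01 3 0.554 | 0.01 0 - | 0.03 0 - | 0.05 0 - | 0.07 0 - | 
[-0.39 -0.29 -0.32]
```

```bash
for i in 1; do python3 -m jog '[[[0,0,1,0,0,0,0],[0,0,1,0,0,0,0]]]' | grep -E "eef|^force"; python3 -m jog '[[[0,0,1,0,0,0,0],[0,0,1,0,0,0,0]]]'| grep -E "eef|^force";  python3 -m jog '[[[0,0,1,0,0,0,0],[0,0,1,0,0,0,0]]]'| grep -E "eef|^force"; done
```

```text
eef_pos: [0.4707, 0.1627, 0.0942]
force: [-2.4, -0.5, 3.8]
eef_pos: [0.4708, 0.1627, 0.0941]
force: [-6.5, -0.6, 12.7]
eef_pos: [0.4708, 0.1627, 0.094]
force: [-9.0, -1.9, 23.5]
```

Firm stop at 23 N: the lid is shut. I lift slowly and check that it stays down.

```bash
python3 -m jog '[[[0,0,-3,0,0,0,0],[0,0,-6,0,0,0,0],[0,0,-12,0,0,0,0],[0,0,-20,0,0,0,0],[0,0,-20,0,0,0,0]]]'; python3 lid.py | grep scene
```

```text
t: 10.72
eef_pos: [0.4712, 0.163, 0.1127]
ee_rot: [3.141, 0.001, -2.963]
force: [0.9, -0.4, -0.1]
width: 0.0008
gripper_force: 0.0
scene 0.03: -0.11 0 - | -0.09 18 0.116 | -0.07 93 0.116 | -0.05 735 0.431 | -0.03 1148 0.435 | -0.01 354 0.294 | 0.01 73 0.115 | 0.03 57 0.115 | 0.05 63 0.115 | 0.07 67 0.116 | 
scene 0.06: -0.11 12 0.504 | -0.09 84 0.118 | -0.07 650 0.422 | -0.05 515 0.374 | -0.03 321 0.311 | -0.01 1511 0.393 | 0.01 1275 0.431 | 0.03 169 0.115 | 0.05 173 0.115 | 0.07 171 0.116 | 
scene 0.15: -0.11 1 0.496 | -0.09 0 - | -0.07 0 - | -0.05 0 - | -0.03 16 0.116 | -0.01 97 0.214 | 0.01 61 0.115 | 0.03 50 0.115 | 0.05 50 0.116 | 0.07 51 0.116 |
```

```bash
python3 to.py -.035 .105 .2 -.022 -.149 .2 -.022 -.149 .15
```

```text
t 10.825 mix [-0.03535695  0.10527339] 0.11199183800177745 F [ 0.01 -0.16 -0.  ]
turn [0.    0.    0.001]
[-0.035  0.105  0.2  ] world [0.471 0.163 0.2  ] tool mm [ -0.4  -0.3 -88. ]
[-0.022 -0.149  0.2  ] world [ 0.529 -0.085  0.2  ] tool mm [ -13.2 -254.3  -88.1]
[-0.022 -0.149  0.15 ] world [ 0.529 -0.085  0.15 ] tool mm [ -13.2 -254.3  -38.1]
```

```bash
python3 -m jog '[[[0,0,-45,0,0,0,0],[0,0,-88,0,0,0,0],[0,0,-88,0,0,0,0],[-6,-60,-88,0,0,0,0],[-10,-120,-88,0,0,0,0],[-13,-180,-88,0,0,0,0],[-13,-240,-88,0,0,0,0],[-13,-254,-88,0,0,0,0],[-13,-254,-60,0,0,0,0],[-13,-254,-38,0,0,0,0],[-13,-254,-38,0,0,0,0]]]'; python3 lid.py | grep scene; python3 - <<'E'
from h import *
P=np.array(arm.get_state()["eef_pos"])
a,D=grab_frame("scene")
p=camera_params("scene");x=np.array(p["mtx"])@(np.array(p["R"])@P+np.array(p["t"]).ravel());u,v=x[:2]/x[2];print(u,v)
W=cloud("scene",D);m=(np.linalg.norm(W[...,:2]-P[:2],axis=-1)<.03)&(W[...,2]>.09)&(W[...,2]<P[2]+.06)
z=W[m][:,2];print("lowest gripper z",np.sort(z)[:10].round(3),len(z),"tcp",P.round(3))
u0,v0=int(u)-60,int(v)-70
b=a[v0:v0+120,u0:u0+160].copy();b=cv2.resize(b,(800,600),interpolation=2);cv2.circle(b,(int((u-u0)*5),int((v-v0)*5)),4,(0,0,255),1);cv2.imwrite("pics/e.png",b)
E
```

```text
t: 12.2
eef_pos: [0.527, -0.0847, 0.1479]
ee_rot: [3.141, -0.004, -2.963]
force: [-0.5, 0.1, 0.3]
width: 0.0008
gripper_force: 0.0
scene 0.03: -0.11 0 - | -0.09 0 - | -0.07 0 - | -0.05 6 0.115 | -0.03 13 0.114 | -0.01 55 0.115 | 0.01 80 0.116 | 0.03 93 0.116 | 0.05 61 0.115 | 0.07 65 0.116 | 
scene 0.06: -0.11 0 - | -0.09 0 - | -0.07 1 0.115 | -0.05 49 0.115 | -0.03 73 0.115 | -0.01 161 0.115 | 0.01 189 0.115 | 0.03 177 0.115 | 0.05 175 0.115 | 0.07 172 0.115 | 
scene 0.15: -0.11 0 - | -0.09 0 - | -0.07 17 0.115 | -0.05 48 0.116 | -0.03 50 0.116 | -0.01 47 0.115 | 0.01 50 0.116 | 0.03 50 0.115 | 0.05 50 0.115 | 0.07 53 0.116 | 
337.43136167117416 216.05708288090167
lowest gripper z [0.208] 1 tcp [ 0.529 -0.085  0.15 ]
```

View pics/e.png

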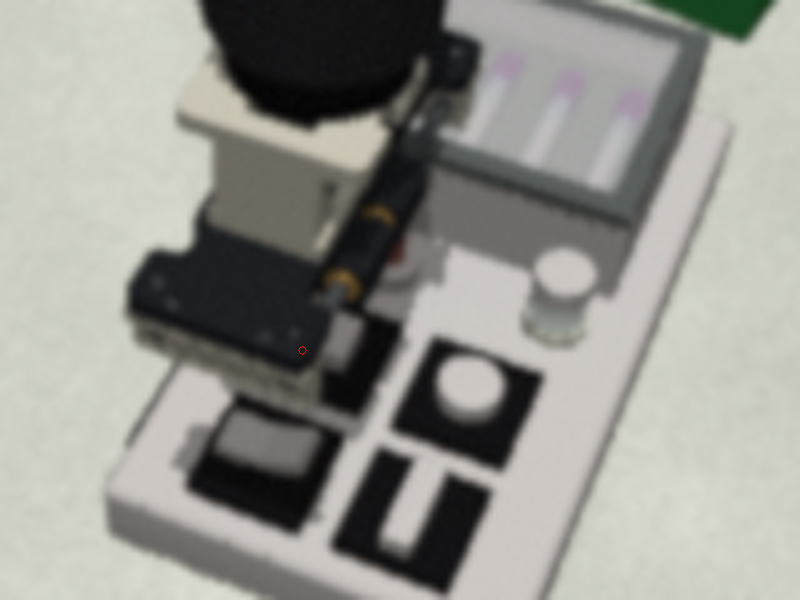

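The lid is flat and shut (0.115 all along), and the jar and tube have not moved. The gripper hides its own tips, at about (302,350). I now descend over the raised half of the rocker.

```bash
python3 to.py -.022 -.149 .092; python3 -m jog '[[[0,0,25,0,0,0,0],[0,0,45,0,0,0,0],[0,0,58,0,0,0,0],[0,0,62,0,0,0,0],[0,0,62,0,0,0,0]]]'; python3 - <<'E'
from h import *
w,D=grab_frame("wrist");cv2.imwrite("pics/f.png",cv2.resize(w[120:400,140:540],(800,560),interpolation=2))
E
```

```text
t 12.35 mix [-0.02158615 -0.14850188] 0.15068684346035116 F [-0.46  1.04  0.79]
turn [-0.     0.001  0.001]
[-0.022 -0.149  0.092] world [ 0.529 -0.085  0.092] tool mm [ 0.5 -0.5 58.7]
t: 12.98
eef_pos: [0.529, -0.0849, 0.0884]
ee_rot: [-3.141, 0.001, -2.963]
force: [0.3, -0.4, -0.3]
width: 0.0004
gripper_force: 0.0
```

View pics/f.png

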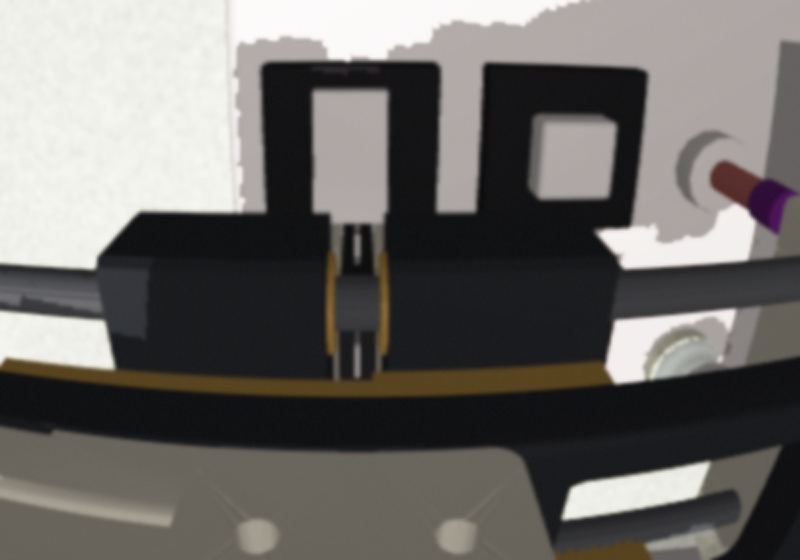

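The tips (column 357) sit in line with the rocker (columns 313–388), above its back half. Now I press in small steps.

```bash
python3 -m jog '[[[0,0,2,0,0,0,0],[0,0,4,0,0,0,0],[0,0,6,0,0,0,0],[0,0,8,0,0,0,0]]]' | grep -E "eef|^force"; python3 -m jog '[[[0,0,2,0,0,0,0],[0,0,4,0,0,0,0],[0,0,4,0,0,0,0]]]' | grep -E "eef|^force"; python3 -m jog '[[[0,0,2,0,0,0,0],[0,0,4,0,0,0,0],[0,0,4,0,0,0,0]]]' | grep -E "eef|^force"
```

```text
eef_pos: [0.5286, -0.085, 0.0798]
force: [1.3, 0.6, 0.2]
eef_pos: [0.5285, -0.085, 0.0757]
force: [-0.5, -0.1, -0.3]
eef_pos: [0.5285, -0.085, 0.0718]
force: [-0.2, 0.6, -0.2]
```

```bash
for i in 1; do python3 -m jog '[[[0,0,2,0,0,0,0],[0,0,4,0,0,0,0]]]' | grep -E "eef|^force"; python3 -m jog '[[[0,0,2,0,0,0,0],[0,0,3,0,0,0,0]]]' | grep -E "eef|^force"; done; python3 - <<'E'
from h import *
w,D=grab_frame("wrist");a,_=grab_frame("scene")
cv2.imwrite("pics/g.png",np.hstack([cv2.resize(w[120:330,240:500],(480,388),interpolation=2),cv2.resize(a[200:281,290:357],(320,388),interpolation=2)]))
E
```

```text
eef_pos: [0.5286, -0.0849, 0.0679]
force: [0.6, -0.9, -0.3]
eef_pos: [0.5285, -0.085, 0.0648]
force: [0.7, 0.2, -0.1]
```

View pics/g.png

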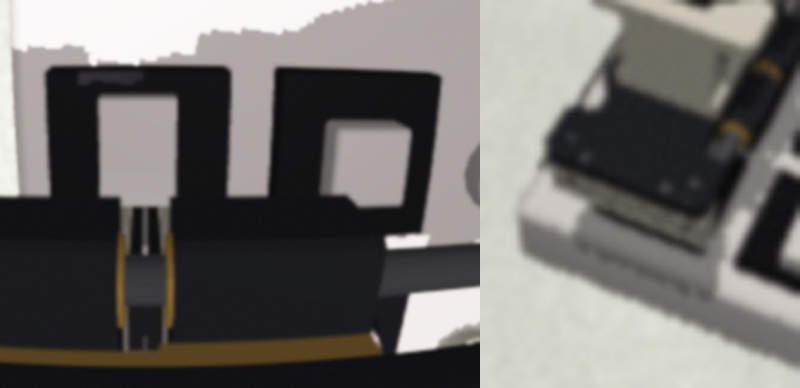

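```bash
python3 -m jog '[[[0,0,2,0,0,0,0],[0,0,3,0,0,0,0]]]' | grep -E "eef|^force"; python3 -m jog '[[[0,0,2,0,0,0,0]]]' | grep -E "eef|^force"; python3 -m jog '[[[0,0,2,0,0,0,0]]]' | grep -E "eef|^force";  python3 -m jog '[[[0,0,2,0,0,0,0]]]' | grep -E "eef|^force"
```

```text
eef_pos: [0.5286, -0.0849, 0.0618]
force: [-0.4, -0.8, -0.1]
eef_pos: [0.5287, -0.0849, 0.0599]
force: [-0.1, 0.5, -0.6]
eef_pos: [0.529, -0.0849, 0.0581]
force: [-0.0, 0.9, 2.9]
eef_pos: [0.5296, -0.0848, 0.0564]
force: [1.6, 0.7, 3.1]
```

Contact begins at a TCP height of about 0.059, the same 23–24 mm offset as on the lid. The rocker is turning, so full on should come near 0.050.

```bash
python3 -m jog '[[[0,0,2,0,0,0,0]]]' | grep -E "eef|^force"; python3 -m jog '[[[0,0,2,0,0,0,0]]]' | grep -E "eef|^force"; python3 -m jog '[[[0,0,1,0,0,0,0],[0,0,1.5,0,0,0,0]]]' | grep -E "eef|^force";  python3 -m jog '[[[0,0,1,0,0,0,0],[0,0,1,0,0,0,0]]]' | grep -E "eef|^force"
```

```text
eef_pos: [0.53, -0.0847, 0.0544]
force: [3.0, 0.1, 3.2]
eef_pos: [0.5295, -0.0848, 0.0522]
force: [2.3, -0.2, 3.6]
eef_pos: [0.5286, -0.085, 0.0504]
force: [2.7, -0.1, 1.9]
eef_pos: [0.5286, -0.0849, 0.0501]
force: [-0.3, 1.1, 9.7]
```

```bash
python3 -m jog '[[[0,0,1,0,0,0,0],[0,0,1,0,0,0,0]]]' | grep -E "eef|^force"; python3 -m jog '[[[0,0,1,0,0,0,0],[0,0,1,0,0,0,0]]]' | grep -E "eef|^force";  python3 -m jog '[[[0,0,-6,0,0,0,0],[0,0,-30,0,0,0,0],[0,0,-60,0,0,0,0],[0,0,-100,0,0,0,0],[0,0,-100,0,0,0,0]]]' | grep -E "eef|^force"; python3 to.py .039 -.071 .15 .039 -.071 .11 .039 -.071 .07
```

```text
eef_pos: [0.5287, -0.085, 0.05]
force: [-2.8, 3.0, 19.0]
eef_pos: [0.5288, -0.085, 0.0499]
force: [-7.3, 4.5, 27.4]
eef_pos: [0.5294, -0.0849, 0.1498]
force: [-0.7, 0.3, -1.3]
t 17.375 mix [-0.02138681 -0.14891561] 0.14977755602306533 F [-0.65  0.26 -1.33]
turn [-0.     0.003  0.001]
[ 0.039 -0.071  0.15 ] world [0.575 0.002 0.15 ] tool mm [-60.4  77.9  -0. ]
[ 0.039 -0.071  0.11 ] world [0.575 0.002 0.11 ] tool mm [-60.3  77.9  40. ]
[ 0.039 -0.071  0.07 ] world [0.575 0.002 0.07 ] tool mm [-60.2  77.9  80. ]
```

```bash
python3 - <<'E'
from h import *
print(np.round(arm.get_state()["q"],2))
E
python3 -m jog '[[[0,0,-30,0,0,0,0],[-30,40,-40,0,0,-0.18,0],[-60,78,-40,0,0,-0.36,0],[-60,78,-40,0,0,-0.54,0],[-60,78,-40,0,0,-0.72,0],[-60,78,-40,0,0,-0.9,0],[-60,78,-40,0,0,-1.08,0],[-60,78,-40,0,0,-1.26,0],[-60,78,-40,0,0,-1.44,0],[-60,78,-40,0,0,-1.571,0],[-60,78,-40,0,0,-1.571,0]]]'; python3 to.py .039 -.071 .09;python3 - <<'E'
from h import *
print(np.round(arm.get_state()["q"],2))
a,D=grab_frame("scene");W=cloud("scene",D)
q=np.array([.5241,.0654,.1782]);c,s=np.cos(q[2]),np.sin(q[2]);M=np.array([[c,-s],[s,c]])
L=np.concatenate([(W[...,:2]-q[:2])@M,W[...,2:]],-1).reshape(-1,3)
for x in np.arange(-.061,-.01,.006):
    l=L[(abs(L[:,0]-x)<.003)&(abs(L[:,1]+.152)<.008)&(L[:,2]>.055)&(L[:,2]<.1)];print(round(x+.039,3),len(l),np.median(l[:,2]).round(4) if len(l) else "-")
w,_=grab_frame("wrist")
cv2.imwrite("pics/i.png",np.hstack([cv2.resize(a[180:290,270:400],(400,338),interpolation=2),cv2.resize(w,(400,338))]))
E
```

```text
[ 0.21  0.17 -0.37  0.   -1.02 -1.6 ]
t: 18.75
eef_pos: [0.5726, 0.0022, 0.1859]
ee_rot: [3.138, 0.0, -1.393]
force: [-0.6, 0.6, -0.4]
width: 0.0002
gripper_force: 0.0
t 18.75 mix [ 0.03654047 -0.07077966] 0.18594947819800242 F [-0.59  0.64 -0.44]
turn [ 0.002 -0.002  1.57 ]
[ 0.039 -0.071  0.09 ] world [0.575 0.002 0.09 ] tool mm [ 0.2 -2.8 95.9]
[ 0.35  0.21 -0.24 -0.   -1.13 -0.17]
-0.022 6 0.079
-0.016 19 0.0785
-0.01 15 0.0763
-0.004 15 0.0732
0.002 14 0.0714
0.008 16 0.0713
0.014 11 0.0708
0.02 15 0.0713
0.026 19 0.0604
```

View pics/i.png

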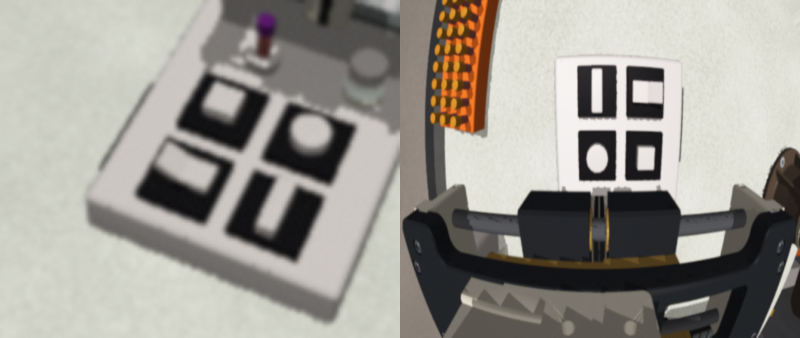

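The rocker is on: its back half lies level at 0.071 and the front half is raised. In the wrist view the round button (597,158) is in line with the tips (600,200). Next I press start.

```bash
python3 -m jog '[[[0,0,40,0,0,0,0],[0,0,80,0,0,0,0],[0,0,105,0,0,0,0],[0,0,115,0,0,0,0],[0,0,120,0,0,0,0],[0,0,120,0,0,0,0]]]'; python3 to.py .039 -.071 .054
```

```text
t: 19.6
eef_pos: [0.5742, 0.0026, 0.068]
ee_rot: [-3.141, -0.0, -1.392]
force: [0.2, -0.6, 0.3]
width: 0.0003
gripper_force: 0.0
t 19.6 mix [ 0.03814317 -0.07071693] 0.06797619827412346 F [ 0.17 -0.58  0.29]
turn [-1.000e-03  1.000e-03  1.571e+00]
[ 0.039 -0.071  0.054] world [0.575 0.002 0.054] tool mm [ 0.3 -0.8 14. ]
```

```bash
python3 -m jog '[[[0,-1,4,0,0,0,0],[0,-1,8,0,0,0,0],[0,-1,12,0,0,0,0],[0,-1,14,0,0,0,0]]]' | grep -E "eef|^force"; python3 -m jog '[[[0,0,2,0,0,0,0],[0,0,4,0,0,0,0],[0,0,4,0,0,0,0]]]' | grep -E "eef|^force"; python3 -m jog '[[[0,0,2,0,0,0,0],[0,0,3,0,0,0,0],[0,0,3,0,0,0,0]]]' | grep -E "eef|^force"
```

```text
eef_pos: [0.5746, 0.0026, 0.0531]
force: [0.1, -0.7, 0.1]
eef_pos: [0.5748, 0.0027, 0.0495]
force: [0.0, 0.1, 2.8]
eef_pos: [0.5749, 0.0027, 0.0466]
force: [-0.5, 0.7, 4.5]
```

```bash
python3 -m jog '[[[0,0,2,0,0,0,0],[0,0,2,0,0,0,0]]]' | grep -E "eef|^force"; python3 -m jog '[[[0,0,1.5,0,0,0,0],[0,0,1.5,0,0,0,0]]]' | grep -E "eef|^force"; python3 -m jog '[[[0,0,1,0,0,0,0],[0,0,1,0,0,0,0]]]' | grep -E "eef|^force"
```

```text
eef_pos: [0.5748, 0.0026, 0.0444]
force: [-1.1, 0.3, 4.1]
eef_pos: [0.5749, 0.0027, 0.0441]
force: [-4.7, 0.5, 13.0]
eef_pos: [0.575, 0.0026, 0.0439]
force: [-7.7, 0.8, 21.0]
```

Bottomed out at 21 N after about 7 mm of travel. Retract and check.

```bash
python3 -m jog '[[[0,0,-6,0,0,0,0],[0,0,-20,0,0,0,0],[0,0,-60,0,0,0,0],[0,0,-110,0,0,0,0],[0,0,-160,0,0,0,0],[0,0,-170,0,0,0,0],[60,0,-170,0,0,0,0],[120,0,-170,0,0,0,0],[180,0,-170,0,0,0,0],[230,0,-170,0,0,0,0],[230,0,-170,0,0,0,0],[230,0,-170,0,0,0,0]]]'; sed -i 's/top0.npz/top1.npz/;s/{cam}0.npz/{cam}1.npz/' fit.py; python3 - <<'E'
from h import *
for c in("top","scene"):
    im,D=grab_frame(c);np.savez(f"pics/{c}1.npz",im=im,D=D)
E
cat > fin.py <<'E'
from h import *
q=np.array([.5241,.0654,.1782]);c,s=np.cos(q[2]),np.sin(q[2]);M=np.array([[c,-s],[s,c]])
for k in(0,1):
    W=cloud("scene",np.load(f"pics/scene{k}.npz")["D"]);L=np.concatenate([(W[...,:2]-q[:2])@M,W[...,2:]],-1).reshape(-1,3)
    md=lambda cx,cy,r:np.round(np.median(L[(abs(L[:,0]-cx)<r)&(abs(L[:,1]-cy)<r)&(L[:,2]<.3)],axis=0)[2],4)
    print(k,"start",md(.039,-.074,.008),"square",md(-.039,-.074,.008),"bar",md(.039,-.152,.006),"rocker back",md(-.024,-.152,.006),"front",md(-.054,-.152,.006),
     "lid",[md(x,y,.006) for x,y in((.07,.04),(.07,.17),(-.07,.17),(-.08,.1),(-.07,.04))])
    j=L[(L[:,0]>.0)&(L[:,1]>-.05)&(L[:,1]<.025)&(L[:,2]>.06)&(L[:,2]<.108)];t=L[(L[:,0]<-.0)&(L[:,0]>-.08)&(L[:,1]>-.045)&(L[:,1]<.02)&(L[:,2]>.06)&(L[:,2]<.108)]
    print(np.median(j,0).round(3),np.median(t,0).round(3))
E
python3 fin.py; python3 - <<'E'
import cv2,numpy as np
a=np.load("pics/scene1.npz")["im"];cv2.imwrite("pics/j.png",cv2.resize(a[60:290,250:500],(650,598),interpolation=2))
E
```

```text
t: 23.1
eef_pos: [0.6153, -0.2237, 0.2111]
ee_rot: [3.14, 0.001, -1.393]
force: [-0.1, 0.5, -0.1]
width: 0.0006
gripper_force: 0.0
0 start 0.0719 square 0.0719 bar 0.072 rocker back 0.0772 front 0.0716 lid [np.float64(0.129), np.float64(0.1288), np.float64(nan), np.float64(0.0893), np.float64(nan)]
[0.078 0.02  0.086] [-0.029 -0.011  0.07 ]
1 start 0.0732 square nan bar nan rocker back nan front nan lid [np.float64(0.1152), np.float64(0.1152), np.float64(nan), np.float64(nan), np.float64(nan)]
[0.081 0.02  0.088] [nan nan nan]
  return _methods._mean(a, axis=axis, dtype=dtype,
  ret = um.true_divide(
```

View pics/j.png

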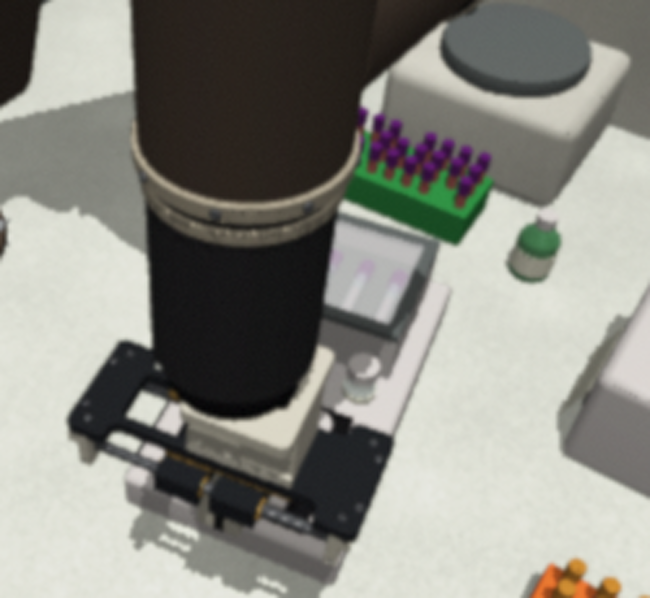

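The arm blocks the view here, though the jar (362,378) and lid look right. I move further aside and measure again.

```bash
python3 -m jog '[[[60,20,-20,0,0,0,0],[120,50,-40,0,0,0,0],[180,100,-40,0,0,0,0],[220,150,-40,0,0,0,0],[240,200,-40,0,0,0,0],[240,200,-40,0,0,0,0],[240,200,-40,0,0,0,0]]]'|grep -E "^t|eef"; python3 - <<'E'
from h import *
for c in("top","scene"):
    im,D=grab_frame(c);np.savez(f"pics/{c}1.npz",im=im,D=D)
E
python3 fin.py 2>/dev/null; sed 's/"scene"/"top"/;s/scene{k}/top{k}/' fin.py > fin2.py; python3 fin2.py 2>/dev/null; python3 -c "
import numpy as np
from h import arm;print(arm.get_state()['qd'].__abs__().max())"
```

```text
t: 24.08
eef_pos: [0.4613, -0.4953, 0.2524]
0 start 0.0719 square 0.0719 bar 0.072 rocker back 0.0772 front 0.0716 lid [np.float64(0.129), np.float64(0.1288), np.float64(nan), np.float64(0.0893), np.float64(nan)]
[0.078 0.02  0.086] [-0.029 -0.011  0.07 ]
1 start 0.072 square 0.0724 bar 0.0721 rocker back 0.0715 front 0.0786 lid [np.float64(0.116), np.float64(0.1166), np.float64(0.1153), np.float64(0.1158), np.float64(0.1165)]
[0.381 0.02  0.084] [-0.028 -0.011  0.071]
0 start 0.0735 square 0.076 bar 0.0737 rocker back 0.0789 front 0.0742 lid [np.float64(0.1296), np.float64(0.1297), np.float64(0.0851), np.float64(0.095), np.float64(0.08)]
[ 0.057 -0.005  0.09 ] [-0.035 -0.009  0.065]
1 start 0.0728 square 0.0737 bar 0.0754 rocker back 0.0732 front 0.081 lid [np.float64(0.1174), np.float64(0.1165), np.float64(0.1185), np.float64(0.117), np.float64(0.1168)]
[ 0.057 -0.004  0.089] [-0.035 -0.008  0.066]
0.012676662873984725
```

The lid is flat and shut, the rocker is on, start has come back up, and the other keys, jar and tube are unchanged. I hand in.

```bash
python3 -c "
from h import arm;print(arm.job_done())"
```

```text
the job is handed in; nothing more can be done
None
```

The job is handed in at about 24 s: the lid is shut, the rocker is fully on, and start was pressed to the bottom and came back up; final camera depths show the square and bar keys, jar and tube unmoved, but I did not re-check the items on the bench.

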